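# Fit the sight glass and screw its retaining ring snug

### The job

Set the sight glass, boss up, down into the cell of the white filter head, then put the retaining ring with the three pins over it and screw it down clockwise until it is snug: firmly clamping the glass on its rubber seat, but not forced, or the glass will crack. Let go, and leave the other things on the bench where they are.

Things in the scene. Friction and masses are not known exactly. Their poses are not given: they have to be found in the camera images.
- housing: white round filter head fixed to the table, open upward: 88 mm diameter, rim 60 mm above the table; grey foot plate 110 x 100 x 6 mm; two hose stubs along its own +y and -y, to 72 mm from the axis, up to 33 mm high. Origin on its axis at table height, z up. Bore 68 mm wide inside the rim; three ledges of a coarse thread narrow it to 55 mm. See entry, ledge, cell.
- cell (a point): on the housing's axis, 35 mm above the table: nominal top of the springy rubber seat, floor of a pocket 47 mm wide whose edge is 4.5 mm above this point. The seat lies up to 1.5 mm higher or lower from one head to another, so how far the ring turns must be felt; it yields about 1 mm per 10 N. Seated, the glass has its origin here.
- entry (a point): at rim height, 31 mm from the axis along the housing's own +x: middle of one of the three gaps in the thread. The gaps are 40 degrees wide, centred at 0, 120 and 240 degrees from the housing's +x; pins pass down through them.
- ledge (a point): at rim height, 31 mm from the axis, 60 degrees clockwise (from above) of entry: middle of one of the three thread ledges, 80 degrees long, 4 mm thick, standing in to 27.6 mm from the axis. At its start, 20 degrees clockwise of a gap's middle, the top is flush with the rim and the underside 4 mm lower; it sinks 8 mm over its length clockwise (36 mm lead, right-handed).
- glass: clear sight glass, about 60 g, standing on its flange: flange 44 mm diameter, 9 mm thick, 1.5 mm chamfer below; on it a round boss, 26 mm diameter, rising to 39 mm above the underside. Origin in the centre of the underside, z up through the boss. Grip it by the upper 10 mm of the boss, which stay above the rim when the glass is seated.
- ring: grey retaining ring, 70 g, lying right way up: a hexagon 46 mm across flats, 53 over corners, 34 mm tall, open through the middle (32 mm), with three steel pins low on its sides. Origin in the centre of the underside, z up. Its flats face 30, 90, 150... degrees from its own +x. In place it goes over the boss and rests on the flange, underside about 9 mm above cell.
- ring_pin (a point): tip of one pin, 32.5 mm from the ring's axis along its own +x, 7.6 mm above the underside; the others are at 120 and 240 degrees. Pins are 5 mm thick. With the ring resting on the glass they are 0.5 to 3.7 mm below the start of the ledges; turned clockwise they run under them and draw the ring down 1 mm per 10 degrees, first freely, then against the seat.
- ring_top (a point): on the ring's axis at its top, 34 mm above the underside: grip the upper 11 mm, clear of the rim. It turns freely until the ledges touch and draw the ring (and gripper) down, 30 to 60 degrees past the gap's middle. Snug, 12 N on the glass, is some 15 degrees after first touch; about 0.1 N m felt at rest there, more in motion. It stays as turned. Over 30 N cracks the glass.
- spare_ring: plain round grey ring without pins (52 mm outside, 36 mm hole, 16 mm tall), a spare of another size; bystander
- elbow: white plastic elbow fitting, about 35 mm; bystander
- screwdriver: screwdriver with a black handle, lying at the left; bystander
- spanner: spanner lying at the right; bystander
- jar: grease jar, 60 mm diameter, 55 mm tall, at the left; bystander
- carton: small cardboard carton 90 x 70 x 100 mm at the right; bystander
Things that resemble listed ones, but are neither listed nor needed, are in the scene too. What is shaped like the ring but brown or orange is not meant.

How it is judged:
By the outcome, as a careful person would: the job done as asked, in the order asked, and still so for the second after the job is handed in, with the robot touching nothing.
It also fails if it takes over 67 s, if anything falls off the work surface, if the arm or the gripper's body presses on something with over 40 N, if the wrist force passes 120 N, or if a joint passes its speed limit or range.

### The arm

A 6-joint arm with a two-finger parallel gripper is mounted at the origin on the work surface. World frame = base frame: x ahead of the robot, y to its left, z up, the work surface at z = 0. Lengths are in m, angles in degrees, forces in N, time in s.
With the tool pointing down it reaches from about 0.4 to 0.825 m from the base axis. Payload 7 kg.
Tool frame: the origin (TCP) lies midway between the tips of the shut fingers; the grasp point (between the pads) lies 19 mm behind it; z points along the fingers, y is the direction in which the jaws open and shut (so a half turn about z gives the same grasp; the last joint's range is limited). The gripper opens to 88 mm and grips with 3 to 60 N. Pads are 19 mm wide; open, the fingers measure 130 mm over their backs; the gripper's body (78 mm by 193 mm) begins 47 mm behind the grasp point.
Start: joints at [16.507, 20.546, 0.682, 0, -70.136, -16.507], TCP at [0.675, -0, 0.227] pointing down, gripper open.
Joint ranges: [-176.03, 176.03], [-82.01, 121.73], [-58.28, 71.71], [-173.87, 95.51], [-174.79, -0.11], [-173.66, 173.66]. Speed limits (degrees/s): [136.94, 136.94, 172.46, 180, 180, 180].

### API

Orientations are given as a 3x3 rotation matrix whose columns are the frame's x, y, z axes.
In Python, from rig import robot gives the robot as it stands. Calls block until the motion is done:
- robot.goto(position, orientation): joint-space move of the TCP to a pose.
- robot.servo_line(position, ori=None, speed=0.15): straight line of the TCP; ori=None keeps the orientation; speed is the mean speed in m/s.
- robot.movej(angles): joint-space move.
- robot.move_gripper(opening): opening from 0.0 (shut) to 1.0 (fully open); the grip force is fixed at half the most; returns when the fingers have stopped.
- robot.dwell(seconds).
- robot.ik(position, orientation): joint angles nearest the present ones, or None.
- robot.grab_frame(name): name is "scene" or "side" or "wrist"; returns (picture, depth): 400x640x3 uint8, red, green, blue; 400x640 float32, m along the optical axis (not along the pixel's ray), 0 where there is no reading.
- robot.camera_info(name): a dict with "vfov" (degrees; the focal length in pixels is half the picture's height over the tangent of half this angle, whatever the lens; pixels are square), "cx", "cy" (the principal point, pixels), "k1" (the pictures are not rectified: a ray, as slopes to the right and down, at radius r is drawn at 1 + k1 r^2 times it, then the intrinsics apply), "view" (4x4, takes a point from world to camera coordinates); the wrist camera has in their place "T_tool_cam" (4x4, takes a point from camera to tool coordinates, whose origin is the TCP and whose axes are the flange's). Camera axes: x right, y down, z forward; pixel columns grow to the right and rows downward; lengths in m; the calibration is good to about 2 mm. A picture is of the moment at which its call begins: read the wrist's pose just before it. camera_info takes no time and is no camera call.
A pose or a line that the arm cannot do raises robot.Unreachable and nothing moves.
- robot.job_done(): hands the job in, once; it reports no verdict.
Readings, each from a call of its own:
- robot.read_t(): time.
- robot.read_qpos(): joint angles.
- robot.read_qvel(): joint speeds.
- robot.read_effort(): joint torques, N m.
- robot.read_position(): TCP position.
- robot.read_tcp_rot(): TCP orientation.
- robot.read_force(): force on the tool from outside, world axes, zero at the start.
- robot.read_ft_torque(): the same for the moment, N m.
- robot.read_grip_width(): opening from 0.0 (shut) to 1.0 (fully open).
Only numpy, scipy, OpenCV 4.12 (cv2) and the standard library are available. Lean on these libraries where they do the work, as an engineer would, in place of code of your own. Each camera call takes 0.05 s, during which the arm holds its last target.

## Working session

There is one attempt and no reset: what is moved stays moved. The work goes in short steps, each a Python script; the robot and the scene stay as the last script left them, time stands still between calls to the robot, and variables do not carry over. Pictures are saved under pics/ and viewed, and the job is handed in when it is done.

```bash
mkdir -p pics; ls
cat > h.py <<'E'
import numpy as np, cv2
from rig import robot
def save(n,im): cv2.imwrite(f'pics/{n}.png',cv2.cvtColor(im,cv2.COLOR_RGB2BGR))
def cam(name):
    c=robot.camera_info(name); f=200/np.tan(np.radians(c['vfov'])/2)
    K=np.array([[f,0,c['cx']],[0,f,c['cy']],[0,0,1.]])
    if 'view' in c: V=np.array(c['view'])
    else:
        T=np.eye(4);T[:3,:3]=robot.read_tcp_rot();T[:3,3]=robot.read_position()
        V=np.linalg.inv(T@np.array(c['T_tool_cam']))
    return K,np.array([c['k1'],0,0,0,0.]),V
def rays(C,px):
    K,d,V=C
    n=cv2.undistortPoints(np.array(px,float).reshape(-1,1,2),K,d).reshape(-1,2)
    R=V[:3,:3]; D=np.c_[n,np.ones(len(n))]@R
    return -R.T@V[:3,3],D
def onplane(C,px,z):
    o,D=rays(C,px); return o+D*((z-o[2])/D[:,2:])
def project(C,P):
    K,d,V=C; P=np.asarray(P,float).reshape(-1,3)
    return cv2.projectPoints(P,cv2.Rodrigues(V[:3,:3])[0],V[:3,3],K,d)[0].reshape(-1,2)
def cloud(C,depth):
    h,w=depth.shape; u,v=np.meshgrid(np.arange(w),np.arange(h))
    o,D=rays(C,np.c_[u.ravel(),v.ravel()]); return (o+D*depth.reshape(-1,1)).reshape(h,w,3)
def down(yaw):
    # tool z down, tool y (jaw) along yaw deg
    a=np.radians(yaw); y=np.array([np.cos(a),np.sin(a),0]); z=np.array([0,0,-1.]); x=np.cross(y,z)
    return np.c_[x,y,z]
E
python3 - <<'E'
from h import *
for n in ['scene','side','wrist']:
    C=cam(n); im,d=robot.grab_frame(n); save(n+'0',im); np.savez(f'pics/{n}0.npz',im=im,d=d,K=C[0],k=C[1],V=C[2])
    print(n,robot.camera_info(n))
print(robot.read_tcp_rot(),robot.read_t())
E
```

```text
pics
scene {'vfov': 45.412984841358686, 'cx': 321.1448250083513, 'cy': 207.01454117650187, 'k1': -0.03855814414398253, 'view': array([[-0.30943151,  0.95070477, -0.02031213,  0.18896146],
       [ 0.65383379,  0.19720002, -0.73048856, -0.29354616],
       [-0.6904734 , -0.23931693, -0.6826228 ,  1.58167301],
       [ 0.        ,  0.        ,  0.        ,  1.        ]])}
side {'vfov': 47.50504237875021, 'cx': 314.25040338395445, 'cy': 199.49375578751307, 'k1': -0.012435023384051306, 'view': array([[ 0.94538442, -0.32505594,  0.02422672, -0.51840903],
       [-0.14765253, -0.49331868, -0.85722541,  0.13666851],
       [ 0.29059771,  0.80683041, -0.51437112,  1.13410081],
       [ 0.        ,  0.        ,  0.        ,  1.        ]])}
wrist {'vfov': 62.43561210658988, 'cx': 321.4221711962599, 'cy': 201.77128413013457, 'k1': 0.020744991499959575, 'T_tool_cam': array([[-4.32140534e-04, -9.69426365e-01, -2.45382020e-01,
         6.57916275e-02],
       [ 9.99999839e-01, -3.28888312e-04, -4.61759435e-04,
        -8.75951533e-05],
       [ 3.66938492e-04, -2.45382181e-01,  9.69426351e-01,
        -1.58863492e-01],
       [ 0.00000000e+00,  0.00000000e+00,  0.00000000e+00,
         1.00000000e+00]])}
[[-6.45912947e-05 -9.99999242e-01 -1.22922957e-03]
 [-9.99999991e-01  6.47352183e-05 -1.17045013e-04]
 [ 1.17124499e-04  1.22922200e-03 -9.99999238e-01]] 0.15
```

View pics/scene0.png

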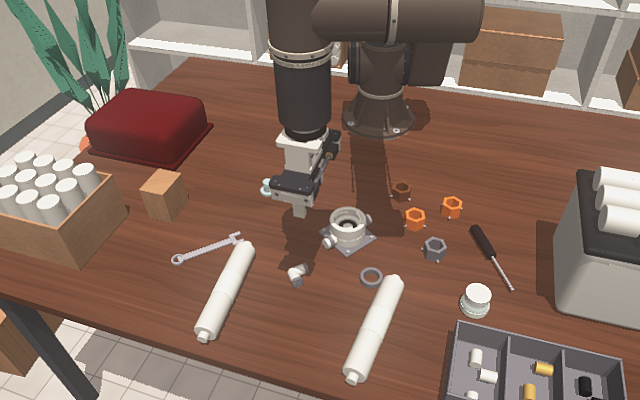

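View pics/side0.png

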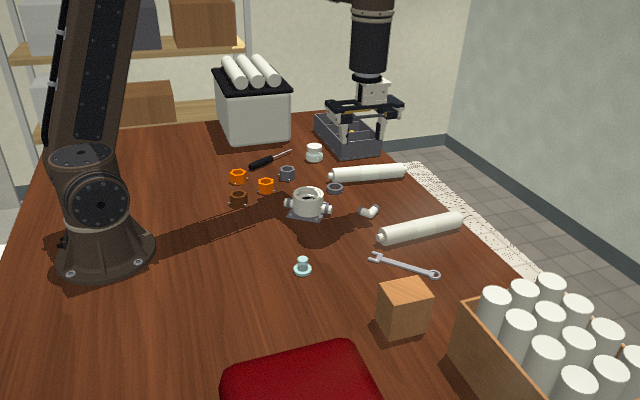

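View pics/wrist0.png

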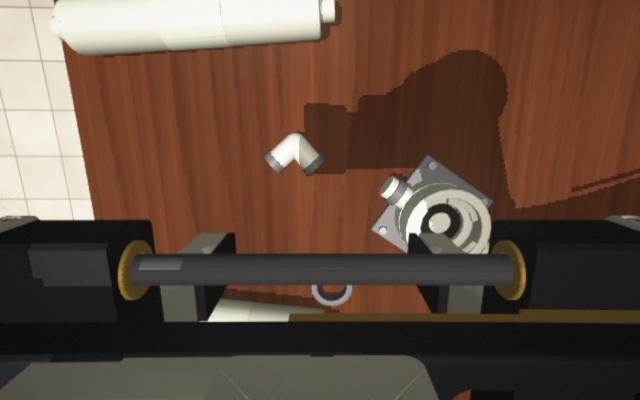

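The scene view shows the housing at (348,228), the grey hex ring at (434,249) and the glass partly hidden at (267,187). The side view shows the glass at (302,267), the housing at (307,203) and the grey ring at (287,173).

Things that could be taken for the ring, scene pixels: the orange ones (415,218) and (452,206), the brown one (401,190) and the round spare ring (371,277). The grey hexagon with pins at (434,249) is the one wanted. For the glass: the only clear one is at side (302,267), and the jar at scene (476,298) is white. I'll check both choices in crops.

Run:
```python
from h import *
s=np.load('pics/scene0.npz'); t=np.load('pics/side0.npz')
a=cv2.resize(s['im'][170:300,310:480],None,fx=4.5,fy=4.5,interpolation=cv2.INTER_CUBIC); save('cs',a)
b=cv2.resize(t['im'][150:290,225:365],None,fx=4.2,fy=4.2,interpolation=cv2.INTER_CUBIC); save('ct',b)
S=(s['K'],s['k'],s['V']);T=(t['K'],t['k'],t['V'])
for nm,ps,pt,z in [('ring',(434,243),(287,168),.034),('housing',(348,215),(307,192),.06),('glass',None,(303,259),.039)]:
    if ps: print(nm,onplane(S,[ps],z))
    print(nm,onplane(T,[pt],z))
```

```text
ring [[0.53911902 0.25741229 0.034     ]]
ring [[0.54394437 0.26416823 0.034     ]]
housing [[0.53228887 0.04448496 0.06      ]]
housing [[0.54329494 0.05376991 0.06      ]]
glass [[ 0.4470662  -0.20982937  0.039     ]]
```

View pics/cs.png

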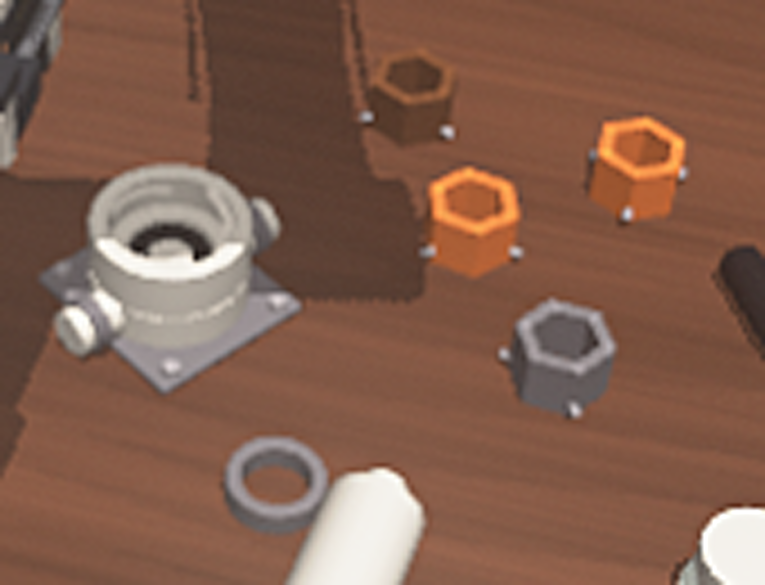

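View pics/ct.png

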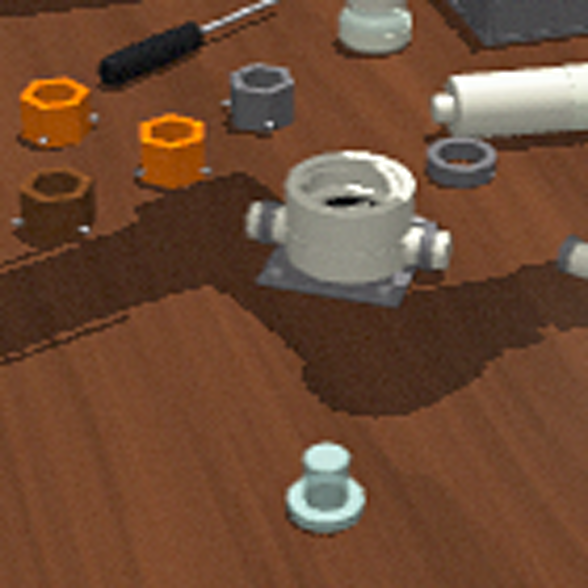

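The crops confirm the choices. The grey hex ring has pins visible at crop (503,355) and (574,410), and the glass is the clear one with its boss up. Next I take close wrist views of the housing and the ring.

Run:
```python
from h import *
R=down(180)
for n,p in [('H1',[.537,.13,.2]),('R1',[.54,.345,.2])]:
    robot.goto(p,R); C=cam('wrist'); im,d=robot.grab_frame('wrist'); save(n,im)
    np.savez(f'pics/{n}.npz',im=im,d=d,K=C[0],k=C[1],V=C[2]); print(robot.read_t(),robot.read_position(),robot.read_qpos())
```

```text
0.9917 [0.53760617 0.13002992 0.20030491] [ 3.38977944e+01  1.01965786e+01 -1.70997863e+01  1.72017776e-02
 -6.26658984e+01 -3.38978303e+01]
1.9083 [0.54038478 0.34432755 0.19968579] [ 4.99251492e+01  1.83762366e+01 -6.09112012e+00  5.11793671e-03
 -6.55717942e+01 -4.99784254e+01]
```

View pics/H1.png

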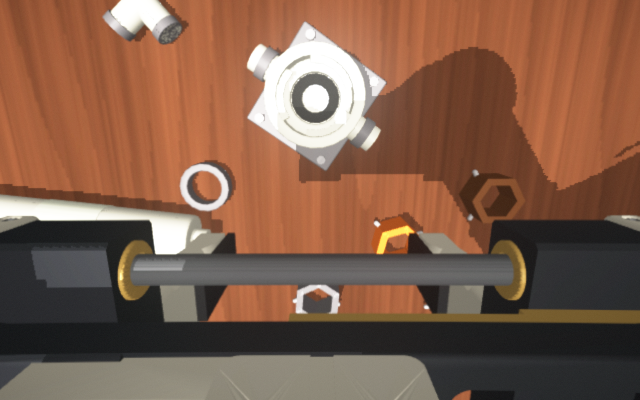

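View pics/R1.png

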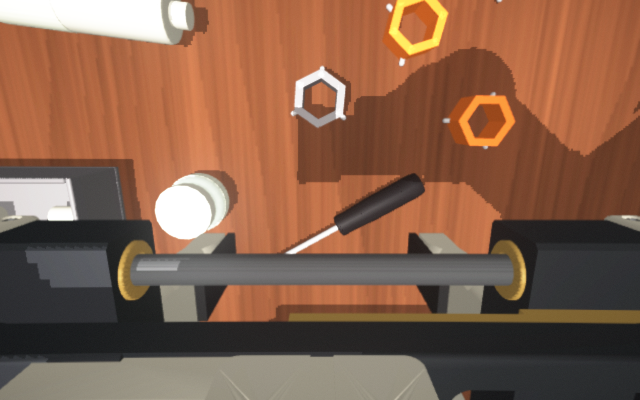

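H1 shows the housing centred near (315,97), with stubs at (262,60) and (366,132). R1 shows the grey ring at (320,97) with pins at (322,69), (294,113) and (344,117). I'll enlarge both.

Run:
```python
from h import *
a=np.load('pics/H1.npz')['im'][15:180,240:395]; b=np.load('pics/R1.npz')['im'][55:140,275:365]
save('H1c',cv2.resize(a,None,fx=3.6,fy=3.6,interpolation=cv2.INTER_CUBIC)); save('R1c',cv2.resize(b,None,fx=6.5,fy=6.5,interpolation=cv2.INTER_CUBIC))
```

```text
(no output)
```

View pics/H1c.png

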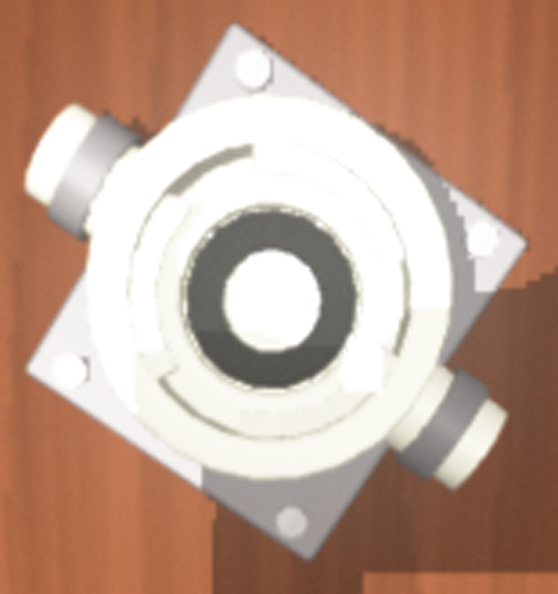

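View pics/R1c.png

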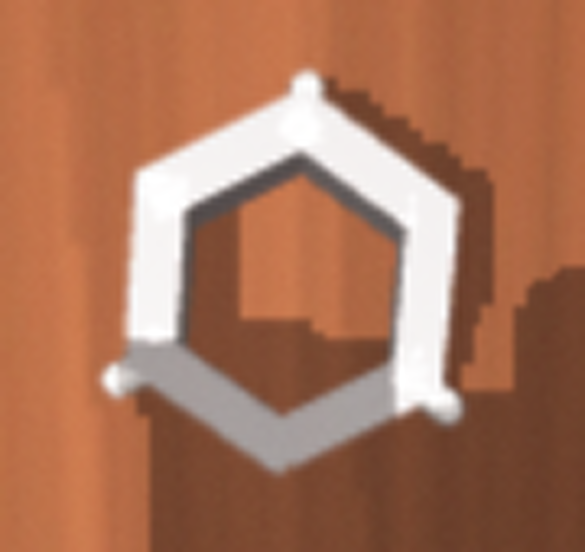

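H1c shows ledge starts at crop (255,150), (398,350) and (158,370). That puts the gaps at about 116, -4 and 236° in the image. R1c shows the ring's pins at crop (307,85), (120,380) and (445,405). Next I turn these into coordinates.

```bash
cat >> h.py <<'E'
def load(n):
    a=np.load(f'pics/{n}.npz'); return a['im'],a['d'],(a['K'],a['k'],a['V'])
def circ(P):
    A=np.c_[2*P[:,:2],np.ones(len(P))]; s=np.linalg.lstsq(A,(P[:,:2]**2).sum(1),rcond=None)[0]
    return s[:2],np.sqrt(s[2]+s[:2]@s[:2])
def outline(C,mask,z):
    cs=cv2.findContours(mask.astype(np.uint8),cv2.RETR_EXTERNAL,cv2.CHAIN_APPROX_NONE)[0]
    c=max(cs,key=cv2.contourArea).reshape(-1,2); return onplane(C,c,z)
E
python3 - <<'E'
from h import *
im,d,C=load('H1'); P=cloud(C,d); ok=d>0
near=ok&(np.hypot(P[...,0]-.537,P[...,1]-.05)<.09)
print(np.histogram(P[...,2][near],bins=np.arange(-.005,.07,.005)))
m=near&(abs(P[...,2]-.06)<.004)&(np.hypot(P[...,0]-.537,P[...,1]-.05)<.06)
o=outline(C,m,.06); c,r=circ(o); print('rim',c,r, np.median(P[...,2][m]))
for k in range(3):
    e=abs(np.hypot(*(o[:,:2]-c).T)-r)<.0015; c,r=circ(o[e])
print('rim',c,r,e.mean())
# stubs
rr=np.hypot(P[...,0]-c[0],P[...,1]-c[1])
s=near&(P[...,2]>.015)&(P[...,2]<.04)&(rr>.05)
q=P[s][:,:2]-c; v=np.linalg.svd(q,full_matrices=False)[2][0]; print('stub axis',np.degrees(np.arctan2(v[1],v[0])),len(q))
pl=near&(P[...,2]>.003)&(P[...,2]<.012)
# foot plate outline
o=outline(C,(near&(P[...,2]>.003)).astype(np.uint8),.006)
im,d,C=load('R1'); P=cloud(C,d); ok=d>0
near=ok&(np.hypot(P[...,0]-.541,P[...,1]-.261)<.04)
m=near&(P[...,2]>.028)
print('ringtop z',np.median(P[...,2][m]),m.sum())
o=outline(C,m,.034); hull=cv2.convexHull(o[:,:2].astype(np.float32))
M=cv2.moments(hull*1000); print('ring c',M['m10']/M['m00'],M['m01']/M['m00'],'area',M['m00'],'exp',.866*46**2)
pins=np.array([[307,85],[120,380],[445,405]])/6.5+[275,55]-.42
p=onplane(C,pins,.0085)[:,:2]; print(p)
A,B,D=p; 
cc,_=circ(p);print('pin circle',cc,_)
print(np.degrees(np.arctan2(*(p-cc).T[::-1])))
E
```

```text
(array([ 2347, 10073,  2344,   224,    19,   180,  1054,  1022,  1902,
         891,    51,   395,  1554,  2674,     0]), array([-0.005,  0.   ,  0.005,  0.01 ,  0.015,  0.02 ,  0.025,  0.03 ,
        0.035,  0.04 ,  0.045,  0.05 ,  0.055,  0.06 ,  0.065,  0.07 ]))
rim [0.54363427 0.04671347] 0.043030140651349316 0.06039571590672971
rim [0.54363427 0.04671347] 0.043030140651349316 1.0
stub axis 145.94710713747062 1302
ringtop z 0.034679276203788356 1165
ring c 542.3577583353451 261.0675460954663 area 1809.6932056625374 exp 1832.456
[[0.53996484 0.23076144]
 [0.56939124 0.27392685]
 [0.51821805 0.277756  ]]
pin circle [0.54265948 0.26053735] 0.029897585443100665
[-95.17102464  26.60553713 144.83582791]
```

Run:
```python
from h import *
R=down(180)
im,d,C=load('side0'); print('carton',onplane(C,[[377,285],[404,297],[433,290],[405,275]],.1))
robot.goto([.447,-.127,.18],R); C=cam('wrist'); im,d=robot.grab_frame('wrist'); save('G1',im)
np.savez('pics/G1.npz',im=im,d=d,K=C[0],k=C[1],V=C[2]); print(robot.read_t(),robot.read_position(),robot.read_qpos())
P=cloud(C,d); near=(d>0)&(np.hypot(P[...,0]-.447,P[...,1]+.21)<.04)
z=P[...,2]; print(np.histogram(z[near],bins=np.arange(-.003,.05,.003)))
for lo,hi,zz in [(.035,.045,.039),(.005,.012,.009)]:
    m=near&(z>lo) if zz==.039 else near&(z>.004)
    if m.sum()>30: o=outline(C,m,zz); print(zz,circ(o),m.sum())
```

```text
carton [[ 0.53940059 -0.4061255   0.1       ]
 [ 0.57467272 -0.45349075  0.1       ]
 [ 0.63985055 -0.45322267  0.1       ]
 [ 0.60847149 -0.39574405  0.1       ]]
3.7167 [ 0.4476706  -0.12639705  0.18003315] [ 8.58782908e+00  2.67614760e+00 -2.87447229e+01  5.05313207e-03
 -5.85698746e+01 -8.53237051e+00]
(array([ 646, 3149,    6,  166,  814,    2,    0,    1,    0,    0,    0,
          1,    0,  171,  538,    0,    0]), array([-0.003,  0.   ,  0.003,  0.006,  0.009,  0.012,  0.015,  0.018,
        0.021,  0.024,  0.027,  0.03 ,  0.033,  0.036,  0.039,  0.042,
        0.045,  0.048]))
0.039 (array([ 0.44595732, -0.20741468]), np.float64(0.012380231032093061)) 709
0.009 (array([ 0.4459921 , -0.20757722]), np.float64(0.02129364535308766)) 1693
```

View pics/G1.png

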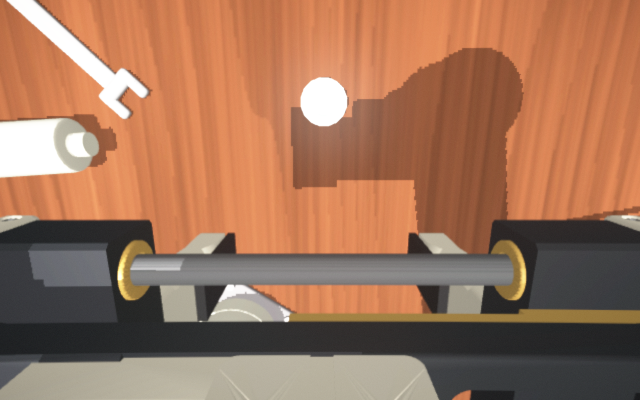

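G1 shows the glass boss at (324,102). Boss and flange fits agree, giving a centre of (0.446, -0.2075). I'll grasp it, then take another housing view with the wrist turned 180° to remove the camera's calibration offset.

Run:
```python
from h import *
R=down(180)
robot.goto([.446,-.2075,.09],R); robot.servo_line([.446,-.2075,.0305],speed=.06)
print(robot.read_position(),robot.read_force())
robot.move_gripper(0.0); print('w',robot.read_grip_width()*88,robot.read_position())
robot.servo_line([.446,-.2075,.15],speed=.15); print('w',robot.read_grip_width()*88,robot.read_force(),robot.read_t())
c=np.array([.5436,.0467])
robot.goto([c[0],c[1]-.083,.20],down(0))
C=cam('wrist'); im,d=robot.grab_frame('wrist'); save('H2',im)
np.savez('pics/H2.npz',im=im,d=d,K=C[0],k=C[1],V=C[2]); print(robot.read_t(),robot.read_position(),robot.read_qpos())
P=cloud(C,d); near=(d>0)&(np.hypot(P[...,0]-c[0],P[...,1]-c[1])<.06)
m=near&(abs(P[...,2]-.06)<.004); o=outline(C,m,.06); print('rim',circ(o),m.sum())
rr=np.hypot(P[...,0]-c[0],P[...,1]-c[1])
s=(P[...,2]>.015)&(P[...,2]<.04)&(rr>.05)&(rr<.08)&(d>0)
q=P[s][:,:2]-c; v=np.linalg.svd(q,full_matrices=False)[2][0]; print('stub axis',np.degrees(np.arctan2(v[1],v[0])),len(q))
```

```text
[ 0.44633391 -0.20755747  0.03080128] [-0.393753    0.2708373   0.11467807]
w 24.881531279463083 [ 0.44591319 -0.20751215  0.03047544]
w 25.018023145480043 [-0.19734172 -0.00733291 -1.93812955] 7.375
9.8167 [ 0.54350513 -0.03646556  0.19990288] [ 1.67776988e+01  9.45325396e+00 -1.80774345e+01  1.74982386e-04
 -6.24798063e+01  1.63179907e+02]
rim (array([0.54388206, 0.04654461]), np.float64(0.04298545762911491)) 4080
stub axis -34.028972617534755 1292
```

View pics/H2.png

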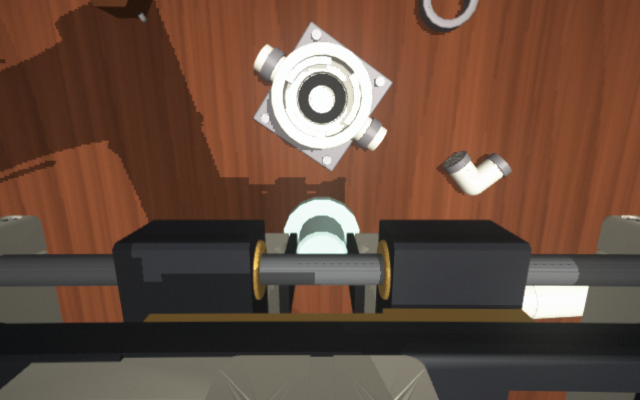

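H2 shows the glass held upright at (320,225) and the housing at (321,97). The two opposing views agree within 0.3 mm, with the centre at (0.5437, 0.0466) and the housing's +x at about 56°. I'll insert the glass with force guarding.

```bash
cat >> h.py <<'E'
def descend(xy,z0,z1,step,fmax,speed=.02,every=1):
    f0=np.mean([robot.read_force() for _ in range(3)],0); z=z0
    while z>z1+1e-6:
        z=max(z-step,z1); robot.servo_line([xy[0],xy[1],z],speed=speed)
        f=np.array(robot.read_force())-f0; p=robot.read_position()
        print('z %.4f'%p[2],'xy',np.round(p[:2],4),'f',np.round(f,2),np.round(robot.read_ft_torque(),3))
        if np.abs(f[2])>fmax or np.hypot(f[0],f[1])>fmax: return True,z
    return False,z
E
python3 - <<'E'
from h import *
c=[.5437,.0466]
robot.goto([*c,.13],down(180)); robot.servo_line([*c,.098],speed=.1); print(robot.read_position())
print(descend(c,.098,.0755,.0045,4,.04)); 
print(robot.read_t())
E
```

```text
[0.54373001 0.04650188 0.09795601]
z 0.0937 xy [0.5438 0.0466] f [ 0.15 -0.16 -0.28] [-0.001 -0.021  0.011]
z 0.0888 xy [0.5435 0.0465] f [ 0.1   0.31 -1.52] [0.004 0.02  0.06 ]
z 0.0842 xy [0.5435 0.0465] f [-0.49 -0.07 -1.11] [0.022 0.034 0.03 ]
z 0.0797 xy [0.5435 0.0465] f [-0.14  0.06 -0.17] [ 0.081  0.009 -0.006]
z 0.0752 xy [0.5435 0.0465] f [-0.04 -0.28 -0.41] [-0.011  0.002 -0.025]
(False, 0.0755)
14.3417
```

Run:
```python
from h import *
c=[.5437,.0466]
print(descend(c,.0755,.0645,.001,4,.03)); 
print(robot.read_t())
```

```text
z 0.0745 xy [0.5437 0.0466] f [-1.04  0.32  0.19] [-0.015  0.022  0.011]
z 0.0735 xy [0.5436 0.0466] f [-0.58  0.47 -0.78] [-0.024 -0.024  0.028]
z 0.0724 xy [0.5437 0.0466] f [-0.67 -0.11  0.38] [-0.005 -0.008  0.018]
z 0.0714 xy [0.5437 0.0466] f [ 0.71 -0.62 -0.48] [-0.004 -0.007  0.044]
z 0.0704 xy [0.5437 0.0466] f [-0.84  1.05 -0.72] [0.018 0.072 0.04 ]
z 0.0694 xy [0.5436 0.0466] f [-0.09  0.35 -0.28] [ 0.002 -0.027 -0.033]
z 0.0684 xy [0.5437 0.0466] f [-0.41  0.75  0.13] [ 0.035 -0.031  0.023]
z 0.0674 xy [0.5436 0.0466] f [-0.21 -0.63 -0.11] [ 0.012 -0.026  0.035]
z 0.0664 xy [0.5436 0.0466] f [-0.04 -0.45  0.14] [ 0.024  0.011 -0.008]
z 0.0656 xy [0.5438 0.0466] f [-0.33 -0.28  0.92] [ 0.008 -0.104  0.012]
z 0.0649 xy [0.5439 0.0466] f [-1.45  0.13  3.79] [-0.042  0.483  0.024]
(False, 0.0645)
17.0917
```

Contact came at TCP z ≈ 0.065 with no rim collision on the way, so the glass is on the seat. I'll release it and check by picture.

Run:
```python
from h import *
robot.move_gripper(0.7); robot.servo_line([.5437,.0466,.12],speed=.15)
robot.goto([.537,.13,.2],down(180)); C=cam('wrist'); im,d=robot.grab_frame('wrist')
save('H3',cv2.resize(im[15:180,240:395],None,fx=3.6,fy=3.6,interpolation=cv2.INTER_CUBIC))
P=cloud(C,d); near=(d>0)&(np.hypot(P[...,0]-.5437,P[...,1]-.0466)<.03); z=P[...,2]
m=near&(z>.066); print('boss',circ(outline(C,m,.074)),np.median(z[m]),m.sum(),robot.read_t())
```

```text
boss (array([0.5437353 , 0.04670786]), np.float64(0.012426000331127505)) 0.07464573741855585 801 19.0
```

View pics/H3.png

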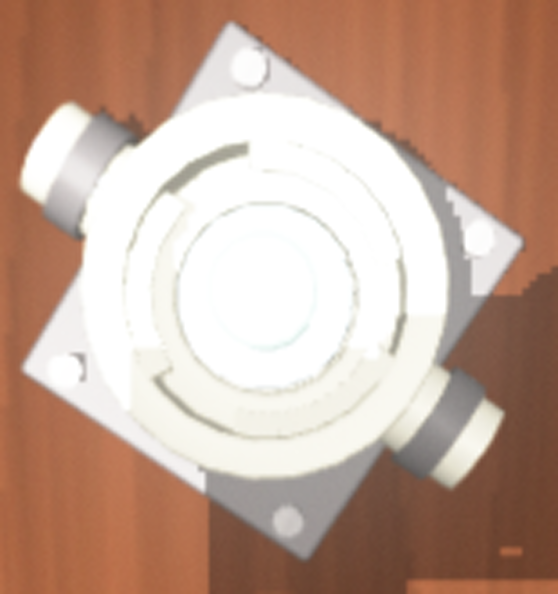

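The glass is seated: boss centre (0.5437, 0.0467), top at 0.0746 m, and the flange sits concentric in its pocket at crop (265,290). Next is the grey ring.

Run:
```python
from h import *
r=[.5425,.2608]; R=down(175.4)
robot.goto([*r,.09],R); robot.move_gripper(1.0); robot.servo_line([*r,.023],speed=.07); print(robot.read_position(),robot.read_force())
robot.move_gripper(0.0); print('w',robot.read_grip_width()*88)
robot.servo_line([*r,.15],speed=.2); print('w',robot.read_grip_width()*88,robot.read_force(),robot.read_t())
robot.goto([.5437,.0467,.15],down(205.9))
robot.servo_line([.5437,.0467,.112],speed=.1)
for n in ['side','scene']:
    im,d=robot.grab_frame(n); y,x=(140,240) if n=='side' else (150,270)
    save(n+'R',cv2.resize(im[y:y+110,x:x+140],None,fx=5,fy=5,interpolation=cv2.INTER_CUBIC))
print(robot.read_t(),robot.read_qpos())
```

```text
[0.54282246 0.26106907 0.02345487] [-0.01496575 -0.92909106 -0.25650073]
w 45.757580214790366
w 45.67740724343844 [-0.21085205  0.95892793 -0.0311031 ] 23.0417
24.5417 [ 2.55188054e+01  1.44379296e+01 -2.44049531e+01  1.51872992e-02
 -5.10989537e+01  4.03980782e-01]
```

View pics/sideR.png

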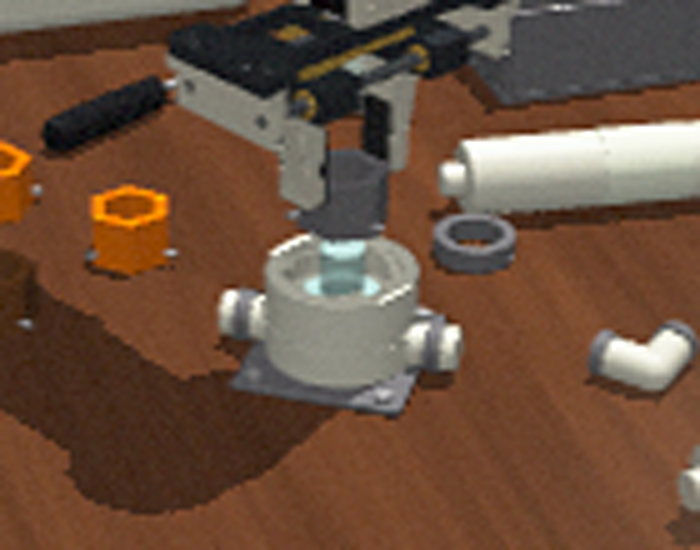

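View pics/sceneR.png

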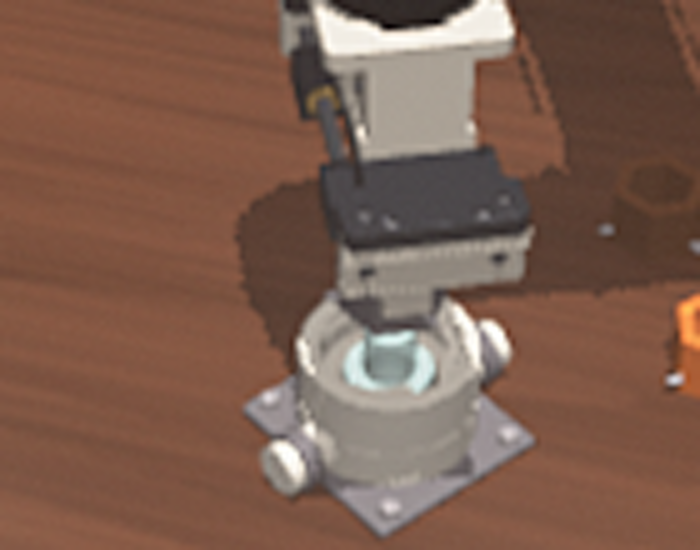

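The ring is held level and concentric above the boss, with one pin at side crop (292,213) pointing toward its gap. I'll lower it with force guarding.

Run:
```python
from h import *
c=[.5437,.0467]
hit,z=descend(c,.112,.073,.005,4,.05)
if not hit: hit,z=descend(c,z,.0655,.001,3,.03)
print(hit,z,robot.read_t())
```

```text
z 0.1070 xy [0.5436 0.0466] f [-1.56  0.24 -0.7 ] [0.023 0.029 0.037]
z 0.1016 xy [0.5435 0.0466] f [-0.82 -0.54 -0.84] [-0.063  0.07   0.047]
z 0.0966 xy [0.5435 0.0466] f [-0.95 -1.44 -0.56] [-0.034  0.024  0.039]
z 0.0916 xy [0.5434 0.0466] f [-0.95 -0.08 -0.52] [0.006 0.016 0.025]
z 0.0866 xy [0.5434 0.0466] f [-0.44  0.46 -0.93] [-0.02  -0.001 -0.036]
z 0.0816 xy [0.5434 0.0466] f [-0.69 -1.22 -0.14] [-0.032  0.037  0.   ]
z 0.0766 xy [0.5434 0.0466] f [-0.73 -0.11 -1.5 ] [0.043 0.049 0.019]
z 0.0727 xy [0.5435 0.0466] f [-0.96 -1.02 -0.98] [-0.083  0.019 -0.031]
z 0.0720 xy [0.5437 0.0467] f [ 1.16  0.54 -0.02] [-0.071  0.079 -0.016]
z 0.0710 xy [0.5437 0.0467] f [0.16 1.01 0.04] [-0.02   0.06  -0.003]
z 0.0699 xy [0.5437 0.0467] f [1.27 0.01 0.76] [-0.065  0.031 -0.014]
z 0.0689 xy [0.5436 0.0467] f [0.36 0.67 0.07] [-0.033 -0.007  0.057]
z 0.0679 xy [0.5437 0.0467] f [ 0.07 -0.17  0.1 ] [0.005 0.005 0.036]
z 0.0670 xy [0.5438 0.0467] f [0.16 0.6  0.75] [ 0.015  0.008 -0.022]
z 0.0664 xy [0.5439 0.0467] f [-0.55  0.88  5.68] [-0.074  0.46  -0.065]
True 0.06599999999999999 28.2917
```

The ring rests on the glass at TCP z ≈ 0.0667. I'll ease off the push and turn clockwise, first freely to 30°, then in small steps feeling for the ledge contact.

```bash
cat >> h.py <<'E'
def yaw():
    R=np.array(robot.read_tcp_rot()); return np.degrees(np.arctan2(R[1,1],R[0,1]))%360
def feel(n=6,dt=.04):
    F=[];T=[]
    for _ in range(n): robot.dwell(dt); F.append(robot.read_force()); T.append(robot.read_ft_torque())
    return np.mean(F,0),np.mean(T,0)
def turn(th,z,c=(.5437,.0467),y0=205.9):
    robot.servo_line([c[0],c[1],z],down(y0-th),speed=.05)
    F,T=feel(); p=robot.read_position()
    print('th %.1f (%.1f) z %.5f cmd %.5f'%(th,y0-yaw(),p[2],z),'F',np.round(F,2),'T',np.round(T,3),'t %.1f'%robot.read_t(),flush=True)
    return F,T
E
python3 - <<'E'
from h import *
z=.0668
turn(0,z); turn(5,z); turn(15,z); turn(25,z)
E
```

```text
th 0.0 (-0.0) z 0.06681 cmd 0.06680 F [0.24 0.04 1.38] T [ 0.015 -0.12   0.004] t 28.8
th 5.0 (4.9) z 0.06678 cmd 0.06680 F [ 0.75 -0.15  1.28] T [ 0.001 -0.046 -0.016] t 29.3
th 15.0 (14.9) z 0.06679 cmd 0.06680 F [0.13 0.28 1.49] T [-0.035  0.051 -0.014] t 29.9
th 25.0 (24.9) z 0.06680 cmd 0.06680 F [-0.52 -0.02  1.27] T [ 0.009  0.03  -0.02 ] t 30.4
```

Run:
```python
from h import *
z=.0668
for th in range(28,56,3):
    F,T=turn(th,z)
    if F[2]<-1.5 or abs(T[2])>.07: break
```

```text
th 28.0 (28.0) z 0.06680 cmd 0.06680 F [0.25 0.16 1.22] T [-0.017  0.    -0.008] t 30.9
th 31.0 (31.0) z 0.06679 cmd 0.06680 F [-0.04 -0.24  1.25] T [-0.005 -0.029 -0.015] t 31.4
th 34.0 (34.0) z 0.06681 cmd 0.06680 F [ 0.02 -0.11  1.21] T [ 0.012 -0.006 -0.037] t 31.9
th 37.0 (37.0) z 0.06678 cmd 0.06680 F [ 0.04 -0.04  1.07] T [ 0.028 -0.028 -0.011] t 32.4
th 40.0 (40.0) z 0.06678 cmd 0.06680 F [ 0.31 -0.23  0.75] T [ 0.005 -0.036 -0.016] t 32.9
th 43.0 (43.0) z 0.06667 cmd 0.06680 F [ 0.09 -0.37 -0.93] T [-0.093 -0.082 -0.041] t 33.4
th 46.0 (46.0) z 0.06654 cmd 0.06680 F [-0.2  -0.6  -4.08] T [-0.171 -0.186 -0.07 ] t 33.9
```

First touch is at about 40°, where the pull-down and the moment both start. From here I follow the lead down, aiming for about 55° and checking the moment.

Run:
```python
from h import *
for th in (46,49,52,54):
    F,T=turn(th,.0668-(th-40)*1e-4)
    if abs(T[2])>.13: break
```

```text
th 46.0 (46.0) z 0.06634 cmd 0.06620 F [-2.53 -0.19  1.79] T [-0.072  0.976 -0.027] t 34.4
th 49.0 (49.0) z 0.06610 cmd 0.06590 F [-1.87 -0.35  2.96] T [-0.246  0.625 -0.094] t 34.9
th 52.0 (52.0) z 0.06580 cmd 0.06560 F [-0.66 -0.81  4.84] T [-0.325  0.231 -0.113] t 35.4
th 54.0 (54.0) z 0.06566 cmd 0.06540 F [-0.71 -0.93  5.44] T [-0.338  0.235 -0.052] t 35.9
```

Run:
```python
from h import *
turn(54,.0657); turn(54,.0658)
turn(55,.0657)
```

```text
th 54.0 (54.0) z 0.06577 cmd 0.06570 F [ 1.07 -1.01  2.27] T [-0.411 -0.546 -0.047] t 36.4
th 54.0 (54.0) z 0.06577 cmd 0.06580 F [ 3.21 -1.32  0.3 ] T [-0.48  -1.304 -0.065] t 36.9
th 55.0 (55.0) z 0.06573 cmd 0.06570 F [ 3.61 -0.97  0.49] T [-0.531 -1.343  0.129] t 37.4
```

Run:
```python
from h import *
print(robot.read_qvel())
for _ in range(3): F,T=feel(8,.04); print(np.round(F,2),np.round(T,3),robot.read_t(), yaw(),robot.read_grip_width()*88)
for dx in (-.0003,):
    F,T=turn(55,.0657,c=(.5437+dx,.0467));
```

```text
[-0.00902574 -0.01113314  0.00095992 -0.08252918 -0.05493071 -0.19408708]
[ 3.78 -1.13  0.32] [-0.478 -1.39   0.112] 37.775 150.90229970848486 45.558376597436954
[ 4.04 -1.36  0.61] [-0.54  -1.455  0.104] 38.1083 150.9007590926251 45.80625062489188
[ 3.65 -1.28  0.74] [-0.508 -1.528  0.112] 38.4417 150.90253577693187 45.76550182850534
th 55.0 (55.0) z 0.06574 cmd 0.06570 F [ 5.03 -1.52 -0.24] T [-0.703 -1.992  0.085] t 38.9
```

At rest at 55° (15° past first touch) the moment is +0.11 N·m opposing the clockwise turn. I'll relieve the side load and read it once more before letting go.

Run:
```python
from h import *
turn(55,.0657,c=(.5441,.0467)); turn(55,.0656,c=(.5441,.0466))
for _ in range(2): F,T=feel(8,.04); print(np.round(F,2),np.round(T,3))
```

```text
th 55.0 (55.0) z 0.06568 cmd 0.06570 F [ 1.29 -0.68  2.7 ] T [-0.159 -0.607  0.091] t 39.4
th 55.0 (55.0) z 0.06560 cmd 0.06560 F [-1.22  0.82  4.97] T [0.409 0.235 0.111] t 39.9
[-1.24  1.29  5.12] [0.453 0.331 0.116]
[-1.06  1.31  5.03] [0.44  0.326 0.123]
```

The moment is steady at 0.11–0.12 N·m and the ring is drawn down about 1.1 mm. Both match about 12 N, so I'll release and check.

Run:
```python
from h import *
robot.move_gripper(0.8); print(robot.read_force(),robot.read_position())
p=robot.read_position(); robot.servo_line([p[0],p[1],.13],speed=.12)
robot.goto([.537,.13,.2],down(180)); C=cam('wrist'); im,d=robot.grab_frame('wrist'); save('H4f',im)
save('H4',cv2.resize(im[15:180,240:395],None,fx=3.6,fy=3.6,interpolation=cv2.INTER_CUBIC))
P=cloud(C,d); z=P[...,2]; near=(d>0)&(np.hypot(P[...,0]-.5437,P[...,1]-.0466)<.034)
r=np.hypot(P[...,0]-.5437,P[...,1]-.0466)
b=near&(z>.068)&(r<.011); g=near&(z>.068)&(r>.0175)&(r<.021)
print('boss z',np.median(z[b]),'ring z',np.median(z[g]),'rim',np.median(z[(d>0)&(abs(z-.06)<.004)&(r>.036)&(r<.042)]))
o=outline(C,near&(z>.07),.077)[:,:2]; h=cv2.convexHull((o*1000).astype(np.float32)); M=cv2.moments(h); print('ring c',M['m10']/M['m00'],M['m01']/M['m00'],M['m00'])
q=o-[M['m10']/M['m00']/1000,M['m01']/M['m00']/1000]; a=np.arctan2(q[:,1],q[:,0]); rr=np.hypot(*q.T)
print('corner phase mod60',np.degrees(np.angle(np.sum(rr**8*np.exp(6j*a))))/6%60,'expected',(55.9-55)%60)
# side
im,_=robot.grab_frame('side'); save('side9',cv2.resize(im[140:250,240:380],None,fx=5,fy=5,interpolation=cv2.INTER_CUBIC)); print(robot.read_t())
```

```text
[ 0.89276681 -0.71968333  0.18087344] [0.54407582 0.04659082 0.06556377]
boss z 0.07344534008457032 ring z 0.07748885361257529 rim 0.06073708027066407
ring c 544.0572952981157 46.86853138064139 1796.1499577593058
corner phase mod60 1.2460329010852422 expected 0.8999999999999986
42.5667
```

View pics/H4.png

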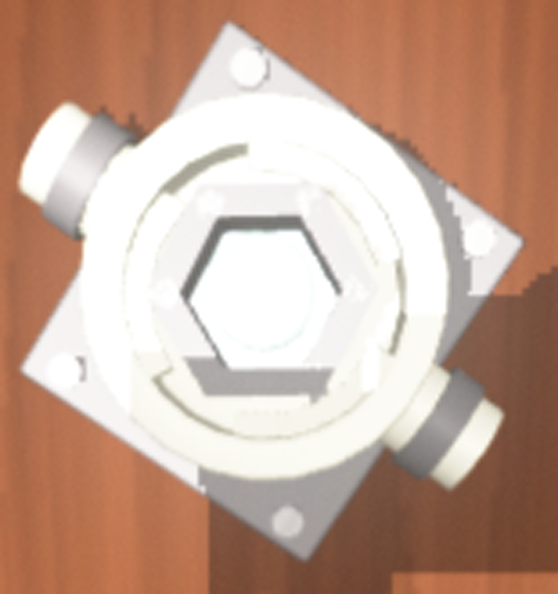

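View pics/side9.png

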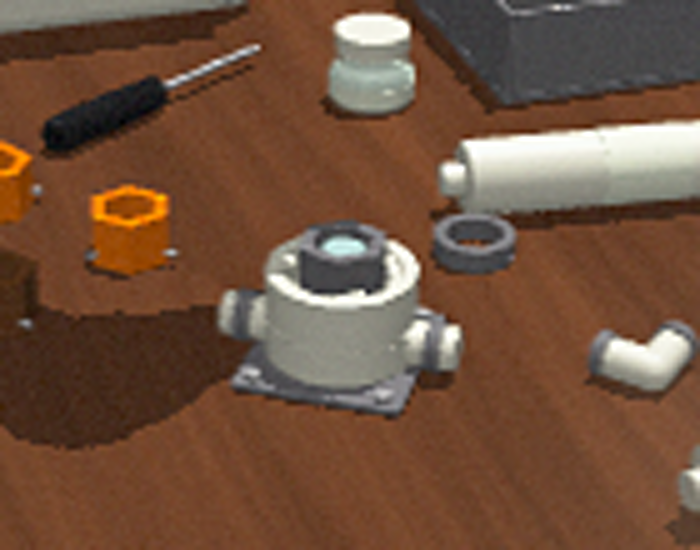

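The boss dropped 1.20 mm (0.07465 to 0.07345 m), which means about 12 N on the seat. The ring stayed at the turned angle, level and centred, and the gripper is clear.

```bash
python3 -c "
from rig import robot
robot.job_done(); print(robot.read_t())"
```

```text
the job is handed in; nothing more can be done
the job is handed in; nothing more can be done
```

The sight glass is seated boss up in the cell. The grey three-pin ring is over it and screwed down 55° clockwise from the gap's middle, about 15° past first touch. I let go with the gripper clear and handed the job in after about 43 s of the 67 s.

**Last checks:**
- **Clamping:** the boss sits 1.2 mm lower than before the ring went on, which is about 12 N on the seat. Counting degrees past first touch gives slightly more, about 15–16 N.
- **Moment:** before letting go I felt a steady 0.11–0.12 N·m at rest, opposing the turn.
- **Ring:** after release it was still at the turned angle (within about 0.4°), level, and centred to about 0.5 mm.
- **Bystanders:** none were moved, and those visible in the last side view (spare ring, elbow, screwdriver, jar) were still in place.

**Disagreement:** the moment readings at 46–54° had small values of the wrong sign, and there were 3–5 N side loads at 55°. I eased these off before the final moment reading.

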